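# Fit the dough blade on the food processor and hold it home

### The arm

A 6-joint arm with a two-finger parallel gripper is mounted at the origin on the work surface. World frame = base frame: x ahead of the robot, y to its left, z up, the work surface at z = 0. Lengths are in m, angles in rad, forces in N, time in s.
With the tool pointing down it reaches from about 0.35 to 0.775 m from the base axis. Payload 5.5 kg.
Tool frame: the origin (TCP) lies between the finger pads; the fingertips stand 14 mm ahead of it and the grasp point (between the pads) lies 5 mm behind it; z points along the fingers, y is the line along which they close (so a half turn about z gives the same grasp; the last joint's range is limited). The gripper opens to 85 mm and grips with 20 to 120 N. Pads are 22 mm wide; open, the fingers measure 114 mm over their backs; the gripper's body (76 mm by 85 mm) begins 54 mm behind the grasp point. The pads swing forward as they close: fully open they stand 13 mm farther back than shut.
Start: joints at [-1.472, 0.313, 0.046, 1.304, 0, 1.431], TCP at [0.136, -0.559, 0.245] pointing down, gripper open.
Joint ranges: [-2.76, 2.76], [-0.86, 1.69], [-1.03, 1.26], [-2.2, 2.34], [-1.47, 1.5], [-3.14, 3.14]. Speed limits (rad/s): [2.57, 2.57, 3.14, 3.14, 3.14, 3.14].

### API

Orientations are given as a unit quaternion [w, x, y, z].
In Python, from plant import robot gives the robot as it stands.
- The arm moves only by the shell command python3 -m crank 'ROWS' [FORCE]. ROWS is JSON, a list of rows, each a list of 3 entries, a list of its own where there are three numbers: the gripper's target within -1 to 1 (shut at 1, half-way at 0, fully open at -1), then the shift along the world's x, y, z in units of 20 cm (1.0 is 20 cm), then the turn, a rotation vector about the world's x, y, z in units of pi/2 rad (1.0 is pi/2 rad). A call has 1 to 10 rows; each row is the pose to reach, as a shift and turn from the pose commanded when the call began; what a row does not reach only later rows make up. A row lasts 1/12 s, in which the tool goes at most 41.7 mm and 7.16 degrees, less where a joint would pass 70% of its speed; a pose out of reach is approached as far as the arm can. A call with a number of a shift or a turn outside -1 to 1 is refused whole. A call with a gripper value outside its range is refused whole. The fingers move at their own pace and stop on an object; FORCE is the grip in N (left out, the last holds). Time passes only in rows, so rows that repeat a pose let the fingers close. It gives the time, the measured TCP pose, the force, the opening and the grip force at its end, in the units of the state.
- robot.sense(): the state, without advancing time (a new reading comes with each control period).
- robot.read_camera(name): name is "scene" or "top" or "wrist"; returns the picture (420x560x3 uint8, red, green, blue); there is no depth.
- robot.get_calibration(name): a dict with "vertical_fov" (degrees; the focal length in pixels is half the picture's height over the tangent of half this angle, whatever the lens; pixels are square), "cx", "cy" (the principal point, pixels), "position" and "orientation" of the camera in the world. Camera axes: x right, y up, looking along -z (the intrinsics and any distortion apply to the point x, -y, -z); pixel columns grow to the right and rows downward; lengths in m; the calibration is good to about 2 mm. A picture is of the moment at which its call begins: read the wrist's pose just before it. get_calibration takes no time and is no camera call; for the wrist camera it gives the pose at the moment of the call.
- robot.sign_off(): hands the job in; it is judged then, once.
The state is a dict: "clock": time; "joint_pos": joint angles; "qd": joint speeds; "joint_efforts": joint torques, N m; "tool_pos": TCP position; "ee_rot": TCP orientation; "ft_force": force on the tool from outside, world axes, zero at the start; "moment": the same for the moment, N m; "finger_gap": finger opening in m; "grip_force": force on a finger pad.
Only numpy, scipy, OpenCV 4.12 (cv2) and the standard library are available. Lean on these libraries where they do the work, as an engineer would, in place of code of your own. Each camera call takes 0.05 s, during which the arm holds its last target. There are 200 camera calls.

### The job

Pick up the white dough blade with the cream paddles, lower it into the food processor's bowl onto the drive spindle, turn it until its splines mesh and slide it fully home against the sprung yellow collar. Finish while still gripping it and keep it pressed down on the collar as far as it goes. Leave the steel chopping blade and everything else on the counter where it stands.

Things in the scene. Friction and masses are not known exactly. Their poses are not given: they have to be found in the camera images.
- dough_grip (a point): Dough blade, loose, 0.1 to 0.2 kg, upright on the counter: white round hub 45 mm across, 112 mm tall. Its top is a flat-sided grip 34 mm long (x), 18 mm thick (y), 62 to 112 mm above the bottom; 50 to 64 mm up the hub tapers from 45 to 18 mm. This point is on the axis in the grip, 92 mm above the bottom; x along the grip's length and paddles, z up. Pinch it across y.
- dough_blade: The same dough blade, origin at the centre of the hub's bottom, axes as dough_grip. Two cream paddles reach 55 mm out along +x and -x, 6 to 30 mm up. Open below: bore 50 mm deep for the 16 mm pin (1.5 mm clearance all round) and four slots 13.4 mm wide along +x, -x, +y, -y for the spindle's ribs (1.7 mm play each side): it meshes at every quarter turn.
- spindle_top (a point): Tip of the upright drive spindle in the middle of the bowl; origin on its axis at the top, x and y along its ribs, z up. 16 mm steel pin, last 7 mm tapered to 6 mm. Lower it has a blue cross of four ribs 10 mm wide reaching 15 mm from the axis, flat top 22 mm below the tip. Bowl floor 52 mm below the tip. It stands at any angle and is stiff to turn (0.1 N m).
- processor: Food processor, fixed: red round motor base 204 mm across, 75 mm tall, with open clear bowl 182 mm across, wall 3 mm, rim 160 mm above the counter (30 mm above the spindle tip). Black bowl handle to -y reaches 136 mm from the axis. Origin under the centre of the base. An unmeshed hub stops with its bottom 22 mm below the tip; a meshed one slides 16 mm on to the collar, then 8 mm on its spring.
- collar (a joint): Yellow sprung ring (34 mm bore, 52 mm across) round the foot of the spindle, inside the bowl: 0 is up (its top 38 mm below the spindle tip), 0.008 m is fully down at its stop. The hub's bottom edge presses it; it takes 4 N to start and 10.4 N fully down (the blade's weight alone does not move it). Fully home the hub's bottom is 46 mm below the spindle tip.
- chop_grip (a point): Steel chopping blade (loose), to be left alone: the same hub and grip in grey, with two thin steel blades reaching 55 mm out; this point is 92 mm above its bottom. It and the dough blade swap places from run to run.
- lid: Clear processor lid lying on the counter beyond: disc 186 mm across with a 60 mm feed tube, 72 mm tall. Origin under its centre.
- pusher: White plastic pusher, 64 mm across, 100 mm tall, standing. Origin under its centre.
- mug: Blue mug, 82 mm across, 95 mm tall. Origin under its centre.
- jar: Cream storage jar with wooden lid, 90 mm across, 150 mm tall. Origin under its centre.
- glass_bowl: Glass bowl, 170 mm across, 65 mm tall. Origin under its centre.
- spatula: Spatula lying on the counter on the right. Origin on its underside.
Things that resemble listed ones, but are neither listed nor needed, are in the scene too. Leave any purple or turquoise look-alike of the processor alone.

How it is judged:
On the way, in this order (a step that is already met when the one before it is completed fails the run):
1. the dough blade is lifted off the counter, clear of it by 50 mm (height (world z) of dough_grip above 0.142 m and contact force between the fingers and dough_blade above 1 N), for 0.2 s.
2. the dough blade is on the spindle with its splines meshed, slid down below the rib tops by 10 mm or more (horizontal distance between dough_grip and spindle_top below 0.005 m and angle between dough_grip's own z axis and vertical below 0.1 rad and (angle between the x axis of dough_grip and the x axis of spindle_top, either way round below 0.2 rad or angle between the x axis of dough_grip and the y axis of spindle_top, either way round below 0.2 rad) and z of dough_grip in the frame of spindle_top below 0.06 m), for 0.1 s.
At the end, for the whole second after the job is handed in: The dough blade stands upright on the spindle (within 5 mm of its axis, tilt under 0.1 rad, splines within 0.2 rad of meshed), within 4 mm of fully home, holding the sprung collar down by more than 5.5 of its 8 mm with more than 4 N; the fingers are still on the blade and it is at rest (horizontal distance between dough_grip and spindle_top below 0.005 m and angle between dough_grip's own z axis and vertical below 0.1 rad and (angle between the x axis of dough_grip and the x axis of spindle_top, either way round below 0.2 rad or angle between the x axis of dough_grip and the y axis of spindle_top, either way round below 0.2 rad) and z of dough_grip in the frame of spindle_top below 0.05 m and value of joint collar above 0.0055 m and contact force between dough_blade and processor above 4 N and contact force between the fingers and dough_blade above 2 N and linear speed of dough_blade below 0.02 m/s); the arm keeps its last pose, push and grip.
It fails at once if the steel chopping blade is shifted by more than 30 mm (distance of chop_grip from where it was at the start of the episode above 0.03 m).
It fails at once if another thing on the counter is shifted by more than 30 mm (distance of any of lid, pusher, mug, jar, glass_bowl, spatula from where it was at the start of the episode above 0.03 m).
It also fails if it takes over 42 s, if anything falls off the work surface, if the arm or the gripper's body presses on something with over 40 N, if the wrist force passes 120 N, or if a joint passes its speed limit or range.

## Working session

There is one attempt and no reset: what is moved stays moved. The work goes in short steps, Python scripts to look and compute and a shell command to move; the robot and the scene stay as the last step left them, time stands still between calls to the robot, and variables do not carry over. Pictures are saved under pics/ and viewed, at most 10 in all, crops included, and the job is handed in when it is done.

```bash
mkdir -p pics; cat > h.py <<'E'
import numpy as np, cv2
from scipy.spatial.transform import Rotation as R
from plant import robot
def q(o): return R.from_quat([o[1],o[2],o[3],o[0]])
def cal(n): return robot.get_calibration(n)
def ray(c,u,v):
    f=210/np.tan(np.radians(c["vertical_fov"])/2)
    d=np.array([(u-c["cx"])/f,-(v-c["cy"])/f,-1.0])
    return np.array(c["position"]),q(c["orientation"]).apply(d)
def at_z(c,u,v,z):
    p,d=ray(c,u,v); return p+d*(z-p[2])/d[2]
def proj(c,P):
    f=210/np.tan(np.radians(c["vertical_fov"])/2)
    x=q(c["orientation"]).inv().apply(np.atleast_2d(P)-np.array(c["position"]))
    return np.c_[c["cx"]+f*x[:,0]/-x[:,2], c["cy"]-f*x[:,1]/-x[:,2]]
def save(n,img,box=None,s=1):
    if box: img=img[box[1]:box[3],box[0]:box[2]]
    img=cv2.resize(img,None,fx=s,fy=s,interpolation=cv2.INTER_CUBIC)
    cv2.imwrite(f"pics/{n}.png",img[...,::-1])
E
python3 - <<'E'
from h import *
for n in("scene","top"):
    c=cal(n);print(n,c);im=robot.read_camera(n);np.save(n,im);save(n,im,s=1.4)
print(cal("wrist")); print(robot.sense())
E
```

```text
scene {'vertical_fov': 56.72321651766069, 'cx': 282.1318585155179, 'cy': 209.14645360610737, 'position': array([ 0.88640181, -0.58622039,  1.22967958]), 'orientation': array([0.9272108 , 0.2477999 , 0.07057166, 0.27183632])}
top {'vertical_fov': 43.32594105485206, 'cx': 280.50802544892883, 'cy': 209.2211070038741, 'position': array([ 0.4195908 , -0.01214563,  1.75149385]), 'orientation': array([-0.69770651, -0.01619096,  0.02722683,  0.71568302])}
{'vertical_fov': 62.93200354478513, 'cx': 273.6066183568543, 'cy': 208.46690553768474, 'position': array([ 0.2042036 , -0.54213999,  0.37330116]), 'orientation': array([ 0.77855143, -0.10943203,  0.08738902, -0.61175605])}
{'clock': 0.1, 'joint_pos': array([-1.47157117e+00,  3.13930703e-01,  4.51159270e-02,  1.30360697e+00,
        2.69034506e-05,  1.43117674e+00]), 'qd': array([ 0.00069081, -0.00354241,  0.00416947,  0.00153507, -0.00041298,
        0.00028312]), 'joint_efforts': array([ 2.23666131e-03, -4.81726170e+01,  2.99243420e+01,  1.26967742e-02,
       -1.37607235e-04,  9.57955081e-06]), 'tool_pos': array([ 0.13597862, -0.55825487,  0.2445045 ]), 'ee_rot': array([-8.12271385e-04,  9.92877293e-01,  1.19138660e-01,  2.98623165e-05]), 'ft_force': array([ 0.41795718,  0.32085579, -0.17859768]), 'moment': array([ 0.00329225, -0.02095935,  0.0385637 ]), 'grip_force': 0.0, 'finger_gap': 0.08551479418665217}
```

View pics/top.png

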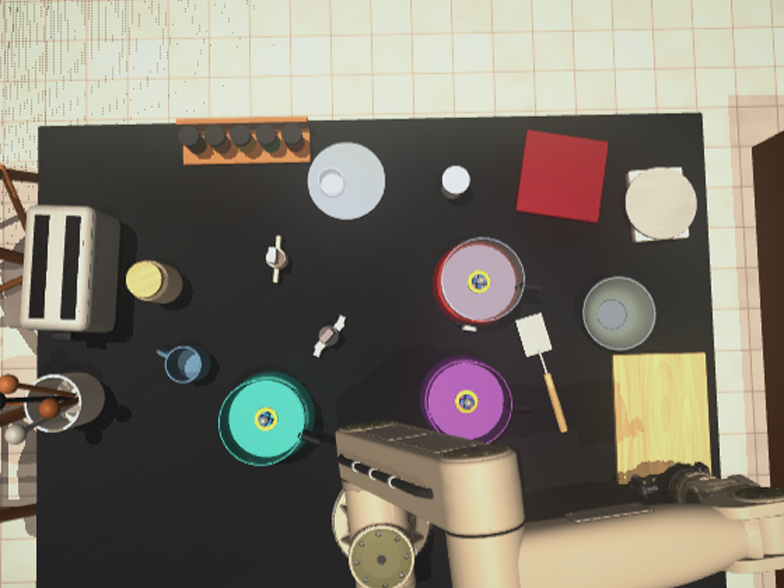

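View pics/scene.png

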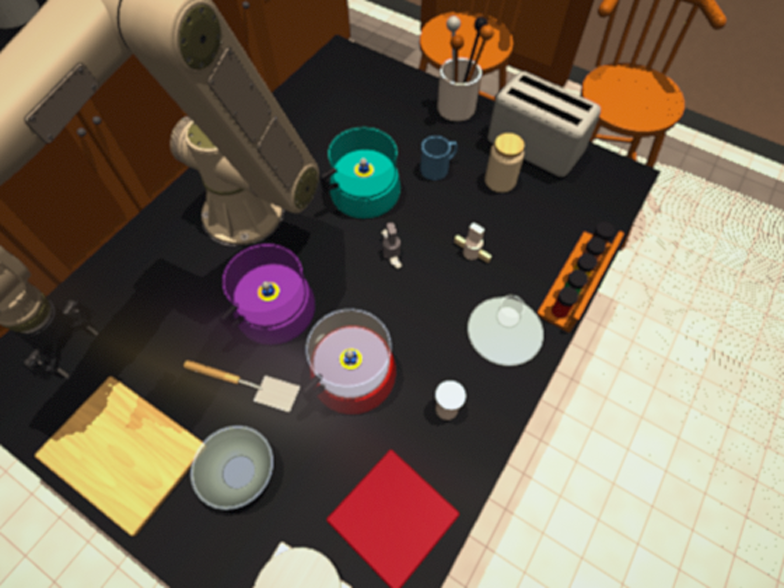

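The top view shows the dough blade near (277,257) of the 1.4x picture, with a white hub and cream paddles. The chopping blade is at (329,336), and the red processor's spindle is near (479,282). Next I'll enlarge the top and scene crops.

```bash
python3 - <<'E'
from h import *
t=np.load("top.npy");s=np.load("scene.npy")
def cr(im,x,y,w,k): return cv2.resize(im[y-w:y+w,x-w:x+w],(k,k),interpolation=cv2.INTER_CUBIC)
a=np.vstack([np.hstack([cr(t,198,185,25,300),cr(t,342,201,25,300)]),np.hstack([cr(s,339,174,25,300),cr(s,250,255,25,300)])])
save("crops",a)
E
```

```text
(no output)
```

View pics/crops.png

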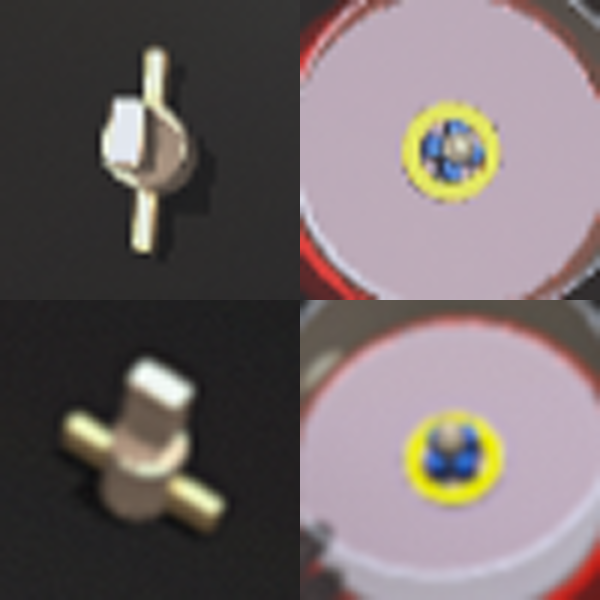

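```bash
cat > m.py <<'E'
from h import *
t,s=cal("top"),cal("scene")
T=lambda o,x,y:(o[0]+x/6-.42,o[1]+y/6-.42)
to,so,tp,sp=(173,160),(314,149),(317,176),(225,230)
P=lambda c,o,x,y,z:at_z(c,*T(o,x,y),z)[:2].round(4)
a,b=P(t,to,155,48,.03),P(t,to,143,250,.03)
print("dough top paddles",a,b,(a+b)/2,np.linalg.norm(a-b),np.degrees(np.arctan2(*(a-b)[::-1])))
print("grip",P(t,to,127,131,.112))
a,b=P(s,so,72,425-300,.03),P(s,so,215,508-300,.03)
print("dough scene",a,b,(a+b)/2,np.linalg.norm(a-b),np.degrees(np.arctan2(*(a-b)[::-1])))
print("grip",P(s,so,161,83,.112))
print("collar",P(t,tp,151,151,.092),P(s,sp,154,157,.092),"tip",P(t,tp,158,147,.13),P(s,sp,150,133,.13))
print("chop", at_z(t,329/1.4,336/1.4,.06))
E
python3 m.py
```

```text
dough top paddles [0.6682 0.2245] [0.558  0.2329] [0.6131 0.2287] 0.11051968150515089 -4.358944237496911
grip [0.6134 0.2285]
dough scene [0.5638 0.2311] [0.6688 0.2241] [0.6163 0.2276] 0.10523307464861034 176.18592516570965
grip [0.6152 0.2305]
collar [ 0.5432 -0.2332] [ 0.5448 -0.2309] tip [ 0.5424 -0.2318] [ 0.5469 -0.233 ]
chop [0.4285447  0.10779373 0.06      ]
```

```bash

python3 -m crank '[[-1,[0.9,0.8,0.4],[0,0,0.75]],[-1,[0.9,0.8,0.4],[0,0,0.75]],[-1,[0.9,0.8,0.4],[0,0,0.75]],[-1,[0.9,0.8,0.4],[0,0,0.75]],[-1,[0.9,0.8,0.4],[0,0,0.75]],[-1,[0.9,0.8,0.4],[0,0,0.75]],[-1,[0.9,0.8,0.4],[0,0,0.75]],[-1,[0.9,0.8,0.4],[0,0,0.75]],[-1,[0.9,0.8,0.4],[0,0,0.75]],[-1,[0.9,0.8,0.4],[0,0,0.75]]]' 40
python3 -m crank '[[-1,[0.9,0.8,0.1],[0,0,0.75]],[-1,[0.9,0.8,0.1],[0,0,0.75]],[-1,[0.9,0.8,0.1],[0,0,0.75]],[-1,[0.9,0.8,0.1],[0,0,0.75]],[-1,[0.9,0.8,0.1],[0,0,0.75]],[-1,[0.9,0.8,0.1],[0,0,0.75]],[-1,[0.9,0.8,0.1],[0,0,0.75]],[-1,[0.9,0.8,0.1],[0,0,0.75]],[-1,[0.9,0.8,0.1],[0,0,0.75]],[-1,[0.9,0.8,0.1],[0,0,0.75]]]'
python3 - <<'E'
from h import *
c=cal("wrist");im=robot.read_camera("wrist");np.savez("w1",im=im,**c);save("w1",im)
print(c,robot.sense()["joint_pos"]);p=proj(c,[[.5435,-.2325,.13],[.5435,-.2325,.092]]);print(p)
E
```

```text
clock: 0.93
tool_pos: [0.3164, -0.3981, 0.3251]
ee_rot: [-0.0, 0.757, 0.653, 0.0]
ft_force: [0.1, 0.3, -0.4]
finger_gap: 0.0857
grip_force: 0.0
clock: 1.77
tool_pos: [0.4962, -0.2381, 0.3447]
ee_rot: [-0.001, 0.267, 0.964, 0.0]
ft_force: [0.2, -0.0, -0.5]
finger_gap: 0.0854
grip_force: 0.0
{'vertical_fov': 62.93200354478513, 'cx': 273.6066183568543, 'cy': 208.46690553768474, 'position': array([ 0.43542629, -0.20230512,  0.47358116]), 'orientation': array([ 0.86161536, -0.12135682, -0.0691999 ,  0.48795786])} [-5.93739135e-01  2.60193772e-01  2.15326899e-01  1.52717787e+00
  4.50075689e-05 -5.32851197e-02]
[[301.61694256 216.97738016]
 [299.0114886  207.0989365 ]]
```

View pics/w1.png

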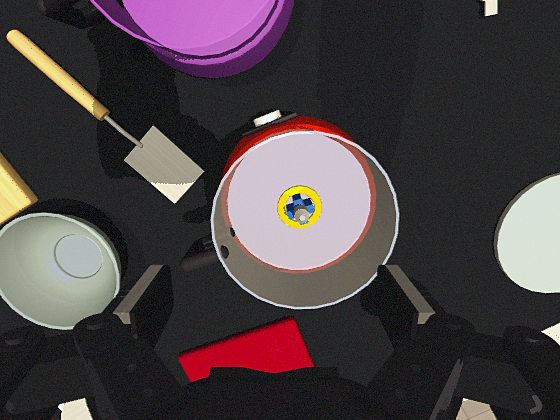

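The spindle tip shows at about (302,216) and the collar centre at about (300,207), which agrees with the projection. I'll overlay candidate rib outlines on an enlarged crop to read the rib angle.

```bash
python3 - <<'E'
from h import *
c=dict(np.load("w1.npz"));im=c.pop("im")
x0,y0,w,k=276,182,48,8
cr=cv2.resize(im[y0:y0+w,x0:x0+w],None,fx=k,fy=k,interpolation=cv2.INTER_CUBIC)
# rectify at rib-top plane z=.108 : 60mm square, world x right, y up
g=np.linspace(-.03,.03,384)
X,Y=np.meshgrid(.5435+g,-.2325-g)
uv=proj(c,np.c_[X.ravel(),Y.ravel(),np.full(X.size,.108)]).astype(np.float32).reshape(384,384,2)
r=cv2.remap(im,uv[...,0],uv[...,1],cv2.INTER_CUBIC)
save("w1c",np.hstack([cr,r]))
E
```

```text
(no output)
```

View pics/w1c.png

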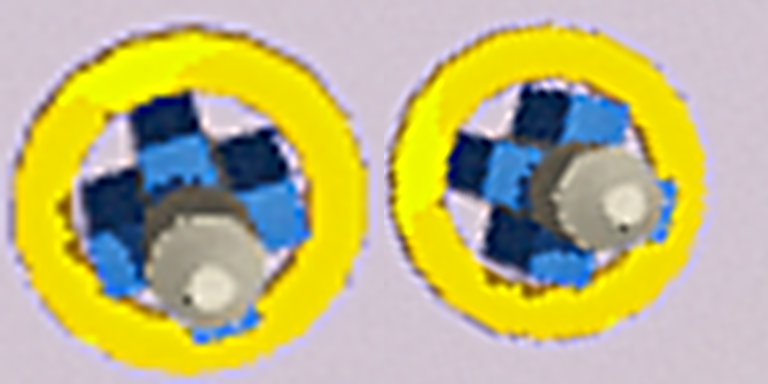

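```bash

python3 -m crank '[[-1,[0.3,1,0],[0,0,0.297]],[-1,[0.3,1,0],[0,0,0.297]],[-1,[0.3,1,0],[0,0,0.297]],[-1,[0.3,1,0],[0,0,0.297]],[-1,[0.3,1,0],[0,0,0.297]],[-1,[0.3,1,0],[0,0,0.297]]]'
python3 -m crank '[[-1,[0.29,1,0],[0,0,0]],[-1,[0.29,1,0],[0,0,0]],[-1,[0.29,1,0],[0,0,0]],[-1,[0.29,1,0],[0,0,0]],[-1,[0.29,1,0],[0,0,0]],[-1,[0.29,1,0],[0,0,0]]]'
python3 -m crank '[[-1,[0,0.335,-0.4],[0,0,0]],[-1,[0,0.335,-0.4],[0,0,0]],[-1,[0,0.335,-0.4],[0,0,0]],[-1,[0,0.335,-0.4],[0,0,0]],[-1,[0,0.335,-0.4],[0,0,0]],[-1,[0,0.335,-0.4],[0,0,0]]]'
python3 - <<'E'
from h import *
c=cal("wrist");im=robot.read_camera("wrist");np.savez("w2",im=im,**c)
s=robot.sense();e=q(s["ee_rot"]).as_matrix();print(s["tool_pos"],s["joint_pos"],np.degrees(np.arctan2(e[1,0],e[0,0])),e[:,2])
p=proj(c,[[.6137,.229,.112],[.6137,.229,.03]]);print(p)
def rect(z,w):
    g=np.linspace(-w,w,390);X,Y=np.meshgrid(.6137+g,.229-g)
    uv=proj(c,np.c_[X.ravel(),Y.ravel(),np.full(X.size,z)]).astype(np.float32).reshape(390,390,2)
    return cv2.remap(im,uv[...,0],uv[...,1],cv2.INTER_CUBIC)
save("w2c",np.hstack([rect(.112,.03),rect(.03,.065)]))
E
```

```text
clock: 2.32
tool_pos: [0.5568, -0.0324, 0.3449]
ee_rot: [-0.0, 0.037, 0.999, 0.001]
ft_force: [-1.1, -0.3, -0.1]
finger_gap: 0.0853
grip_force: 0.0
clock: 2.82
tool_pos: [0.6146, 0.1677, 0.3432]
ee_rot: [-0.001, 0.037, 0.999, 0.001]
ft_force: [-1.5, -1.5, -1.3]
finger_gap: 0.0855
grip_force: 0.0
clock: 3.32
tool_pos: [0.6144, 0.2275, 0.2663]
ee_rot: [0.0, 0.041, 0.999, -0.0]
ft_force: [-0.0, 0.2, 0.8]
finger_gap: 0.0853
grip_force: 0.0
[0.6148093  0.22723993 0.26701355] [ 2.31800656e-01  4.73222964e-01  3.35837138e-01  1.43105841e+00
 -2.73032241e-04  3.13455509e-01] 175.32147221622492 [ 2.35190173e-03  2.74615858e-04 -9.99997197e-01]
[[275.64173676 194.8201893 ]
 [275.16269217 176.5053262 ]]
```

View pics/w2c.png

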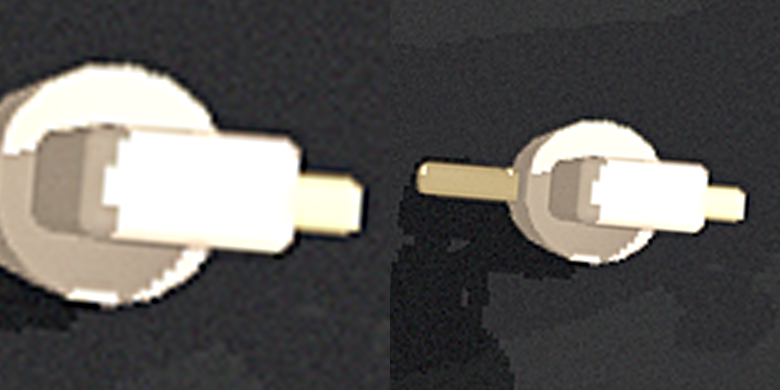

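The rectified crops show the grip top centred near (190,190) of 390 and the paddle ends at (27,179) and (355,204). That puts the blade at about (0.6128, 0.2300) with yaw -4.2°, and the sizes check out at 34, 18 and 109 mm.

```bash

python3 -m crank '[[-1,[-0.006,0.007,-0.55],[0,0,0.005]],[-1,[-0.006,0.007,-0.55],[0,0,0.005]],[-1,[-0.006,0.007,-0.55],[0,0,0.005]],[-1,[-0.006,0.007,-0.55],[0,0,0.005]],[-1,[-0.006,0.007,-0.55],[0,0,0.005]],[-1,[-0.006,0.007,-0.55],[0,0,0.005]]]'
python3 - <<'E'
from h import *
s=robot.sense();e=q(s["ee_rot"]).as_matrix();print(s["tool_pos"],np.degrees(np.arctan2(e[1,0],e[0,0])),e[:,2],s["ft_force"])
E
```

```text
clock: 3.87
tool_pos: [0.6147, 0.2293, 0.1585]
ee_rot: [0.002, 0.037, 0.999, 0.001]
ft_force: [0.3, 0.2, 1.2]
finger_gap: 0.085
grip_force: 0.0
[0.61466196 0.22926    0.15849784] 175.79242651751645 [ 0.00426099  0.00103246 -0.99999039] [0.33138534 0.20854259 1.16849196]
```

```bash

python3 -m crank '[[-1,[-0.006,0.003,-0.2],[0,0,0]],[-1,[-0.006,0.003,-0.34],[0,0,0]],[-1,[-0.006,0.003,-0.34],[0,0,0]],[-1,[-0.006,0.003,-0.34],[0,0,0]],[-1,[-0.006,0.003,-0.34],[0,0,0]],[-1,[-0.006,0.003,-0.34],[0,0,0]]]'
python3 -m crank '[[1,[0,0,0],[0,0,0]],[1,[0,0,0],[0,0,0]],[1,[0,0,0],[0,0,0]],[1,[0,0,0],[0,0,0]],[1,[0,0,0],[0,0,0]],[1,[0,0,0],[0,0,0]],[1,[0,0,0],[0,0,0]],[1,[0,0,0],[0,0,0]]]' 50
```

```text
clock: 4.37
tool_pos: [0.614, 0.2307, 0.0909]
ee_rot: [0.003, 0.036, 0.999, 0.001]
ft_force: [0.2, -0.9, 0.5]
finger_gap: 0.0853
grip_force: 0.0
clock: 5.03
tool_pos: [0.6117, 0.2303, 0.0875]
ee_rot: [0.0, 0.036, 0.999, 0.0]
ft_force: [0.3, 0.2, 2.9]
finger_gap: 0.0177
grip_force: 48.9
```

```bash

python3 -m crank '[[1,[0,0,0.2],[0,0,0]],[1,[0,0,0.4],[0,0,0]],[1,[0,0,0.6],[0,0,0]],[1,[0,0,0.8],[0,0,0]],[1,[0,0,1],[0,0,0]],[1,[0,0,1],[0,0,0]],[1,[0,0,1],[0,0,0]]]' 70
python3 -m crank '[[1,[0,-0.2,0],[0,0,-0.02]],[1,[-0.04,-0.4,0],[0,0,-0.05]],[1,[-0.1,-0.6,0],[0,0,-0.096]],[1,[-0.15,-0.8,0],[0,0,-0.096]],[1,[-0.2,-1,0],[0,0,-0.096]]]'
python3 -m crank '[[1,[-0.04,-0.2,0],[0,0,0]],[1,[-0.08,-0.4,0],[0,0,0]],[1,[-0.11,-0.6,0],[0,0,0]],[1,[-0.145,-0.8,0],[0,0,0]],[1,[-0.145,-1,0],[0,0,0]]]'
python3 -m crank '[[1,[0,-0.16,0],[0,0,0]],[1,[0,-0.312,0],[0,0,0]],[1,[0,-0.312,0],[0,0,0]],[1,[0,-0.312,0],[0,0,0]],[1,[0,-0.312,0],[0,0,0]],[1,[0,-0.312,0],[0,0,0]]]'
python3 - <<'E'
from h import *
ims=[]
for n in("wrist","top","scene"):
    c=cal(n);im=robot.read_camera(n);np.savez("h_"+n,im=im,**c)
s=robot.sense();e=q(s["ee_rot"]).as_matrix();t=np.array(s["tool_pos"]);print(t,s["joint_pos"],np.degrees(np.arctan2(e[1,0],e[0,0])),e[:,2],s["ft_force"])
zt=t[2]+.112-.0875
for n in("wrist","top","scene"):
    print(n,proj(cal(n),[[t[0],t[1],zt],[t[0],t[1],zt-.082],[.5438,-.2324,.13]]))
im=dict(np.load("h_wrist.npz"))["im"]; sc=dict(np.load("h_scene.npz"))["im"]
p=proj(cal("scene"),[t])[0].astype(int);w=cv2.resize(sc[p[1]-50:p[1]+50,p[0]-30:p[0]+30],(252,420),interpolation=cv2.INTER_CUBIC);print(p)
save("h",np.hstack([im[:, 10:550],w]))
E
```

```text
clock: 5.62
tool_pos: [0.6129, 0.2306, 0.2902]
ee_rot: [0.003, 0.036, 0.999, 0.001]
ft_force: [0.6, -0.1, -2.9]
finger_gap: 0.0171
grip_force: 69.0
clock: 6.03
tool_pos: [0.5696, 0.0289, 0.2844]
ee_rot: [-0.002, 0.111, 0.994, -0.0]
ft_force: [1.5, -1.1, -1.8]
finger_gap: 0.0175
grip_force: 69.0
clock: 6.45
tool_pos: [0.54, -0.1709, 0.2849]
ee_rot: [-0.002, 0.111, 0.994, 0.001]
ft_force: [0.8, 0.5, -3.2]
finger_gap: 0.0173
grip_force: 69.1
clock: 6.95
tool_pos: [0.5421, -0.2308, 0.2861]
ee_rot: [-0.001, 0.111, 0.994, 0.001]
ft_force: [-0.4, -0.7, -1.9]
finger_gap: 0.0172
grip_force: 69.3
[ 0.54268895 -0.23081054  0.2872164 ] [-5.38295911e-01  3.36653667e-01  1.80703422e-01  1.41524047e+00
  1.82311021e-04 -3.17084418e-01] 167.32551570704416 [-2.45148479e-04  3.58721262e-04 -9.99999906e-01] [-0.16274618  0.67257363 -1.11028022]
wrist [[274.68230889 320.18874123]
 [274.11654787 236.54147099]
 [272.31549649 196.74841274]]
top [[351.35952966 194.74828407]
 [347.14956229 197.26713929]
 [343.10242095 199.61724681]]
scene [[244.08225864 222.86338258]
 [246.41306616 236.31507915]
 [248.87241396 251.09633413]]
[244 227]
```

View pics/h.png

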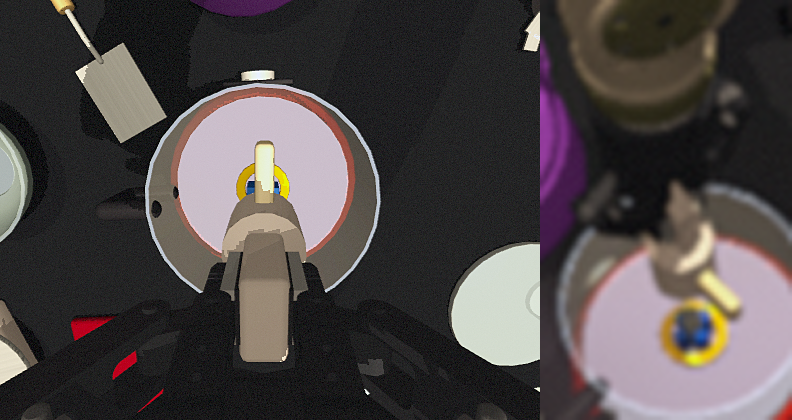

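```bash
python3 - <<'E'
from h import *
s=robot.sense();e=q(s["ee_rot"]).as_matrix();t=np.array(s["tool_pos"])
c=dict(np.load("h_wrist.npz"));im=c.pop("im")
yaw=np.radians(-12.8)
pts={"paddle_near_end_top":[-.055,0,.030],"top_near":[-.017,0,.112],"top_far":[.017,0,.112],"grip near bottom":[-.017,0,.062],"topL":[0,.009,.112],"topR":[0,-.009,.112],"hubL":[-0,.0225,.05],"hubR":[0,-.0225,.05],"hubnear":[-.0225,0,.05]}
for n,p in pts.items():
    p=np.array(p);w=t+np.r_[R.from_euler("z",yaw).apply([p[0],p[1],0])[:2],p[2]-.0875]
    print(n,proj(c,w)[0].round(1)-[10,0])
# collar / spindle seen
print(proj(c,[[.5438,-.2324,.092]])-[10,0])
save("h2",im,(180,130,380,380),3)
save("h2",im,(190,130,370,370),2.5)
E
```

```text
paddle_near_end_top [264.4 141.4]
top_near [265.3 278.9]
top_far [265.  364.2]
grip near bottom [264.6 228.9]
topL [291.1 323.2]
topR [239.2 323.2]
hubL [307.6 252.1]
hubR [221.2 252. ]
hubnear [264.5 210.6]
[[262.38225077 188.27417115]]
```

View pics/h2.png

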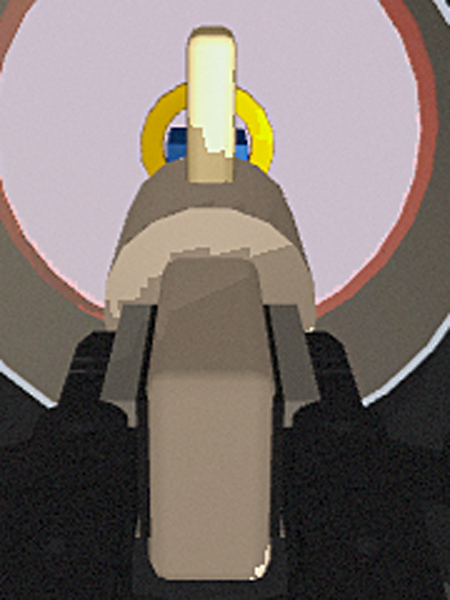

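```bash

python3 -m crank '[[1,[0,-0.006,-0.1],[0,0,0]],[1,[0,-0.006,-0.2],[0,0,0]],[1,[0,-0.006,-0.31],[0,0,0]],[1,[0,-0.006,-0.31],[0,0,0]],[1,[0,-0.006,-0.31],[0,0,0]],[1,[0,-0.006,-0.31],[0,0,0]],[1,[0,-0.006,-0.31],[0,0,0]],[1,[0,-0.006,-0.31],[0,0,0]]]'
python3 - <<'E'
from h import *
s=robot.sense();e=q(s["ee_rot"]).as_matrix();print(s["tool_pos"],np.degrees(np.arctan2(e[1,0],e[0,0])),e[:,2],s["ft_force"])
E
```

```text
clock: 7.77
tool_pos: [0.5434, -0.2336, 0.227]
ee_rot: [0.001, 0.111, 0.994, -0.001]
ft_force: [0.3, -0.3, -2.3]
finger_gap: 0.0171
grip_force: 69.1
[ 0.54341702 -0.23362588  0.22701528] 167.23558972015417 [ 0.00245257 -0.00136578 -0.99999606] [ 0.29418067 -0.26883586 -2.25804396]
```

```bash

python3 -m crank '[[1,[0,0.006,0],[0,0,0]],[1,[0,0.006,-0.03],[0,0,0]],[1,[0,0.006,-0.06],[0,0,0]],[1,[0,0.006,-0.06],[0,0,0]]]'
python3 -m crank '[[1,[0,0,-0.03],[0,0,0]],[1,[0,0,-0.06],[0,0,0]],[1,[0,0,-0.06],[0,0,0]],[1,[0,0,-0.06],[0,0,0]]]'
```

```text
clock: 8.1
tool_pos: [0.5419, -0.2317, 0.2117]
ee_rot: [-0.001, 0.111, 0.994, 0.001]
ft_force: [1.1, 0.6, -1.1]
finger_gap: 0.0169
grip_force: 69.2
clock: 8.43
tool_pos: [0.5422, -0.2319, 0.2005]
ee_rot: [-0.001, 0.111, 0.994, 0.0]
ft_force: [-0.4, 1.2, -1.8]
finger_gap: 0.0171
grip_force: 69.2
```

```bash

python3 -m crank '[[1,[0,0,-0.02],[0,0,0]],[1,[0,0,-0.035],[0,0,0]],[1,[0,0,-0.05],[0,0,0]],[1,[0,0,-0.06],[0,0,0]],[1,[0,0,-0.06],[0,0,0]]]'
```

```text
clock: 8.85
tool_pos: [0.5423, -0.232, 0.1887]
ee_rot: [-0.0, 0.111, 0.994, 0.0]
ft_force: [0.1, -0.3, -1.7]
finger_gap: 0.0171
grip_force: 69.2
```

```bash

python3 -m crank '[[1,[0,0,-0.025],[0,0,0]],[1,[0,0,-0.05],[0,0,0]],[1,[0,0,-0.065],[0,0,0]],[1,[0,0,-0.08],[0,0,0]],[1,[0,0,-0.08],[0,0,0]],[1,[0,0,-0.08],[0,0,0]]]'
```

```text
clock: 9.35
tool_pos: [0.5431, -0.2324, 0.1746]
ee_rot: [0.001, 0.111, 0.994, -0.0]
ft_force: [-1.7, 0.4, 8.0]
finger_gap: 0.0172
grip_force: 70.5
```

```bash

python3 -m crank '[[1,[0,0,-0.01],[0,0,0]],[1,[0,0,-0.02],[0,0,0]],[1,[0,0,-0.03],[0,0,0]],[1,[0,0,-0.03],[0,0,0]],[1,[0,0,-0.03],[0,0,0]]]'
```

```text
clock: 9.77
tool_pos: [0.5436, -0.2327, 0.1732]
ee_rot: [0.003, 0.111, 0.994, -0.001]
ft_force: [-7.0, 4.1, 29.2]
finger_gap: 0.017
grip_force: 73.6
```

```bash

python3 -m crank '[[1,[0,0,0],[0,0,0]],[1,[0,0,0],[0,0,0]],[1,[0,0,0],[0,0,0]],[1,[0,0,0],[0,0,0]],[1,[0,0,0],[0,0,0]]]'
python3 - <<'E'
from h import *
Z=[];F=[]
for i in range(8):
    c=cal("wrist");im=robot.read_camera("wrist");s=robot.sense();Z.append(s["tool_pos"]);F.append(s["ft_force"])
print(np.mean(Z,0),np.std(Z,0),np.mean(F,0));save("f",im,(190,130,370,370),2.5)
E
```

```text
clock: 10.18
tool_pos: [0.5436, -0.2327, 0.1732]
ee_rot: [0.003, 0.111, 0.994, -0.001]
ft_force: [-7.7, 4.1, 29.4]
finger_gap: 0.017
grip_force: 73.6
[ 0.54361454 -0.23267035  0.17323898] [1.06241852e-05 1.06028224e-05 1.30526461e-05] [-7.10634276  3.96614632 29.53990088]
```

View pics/f.png

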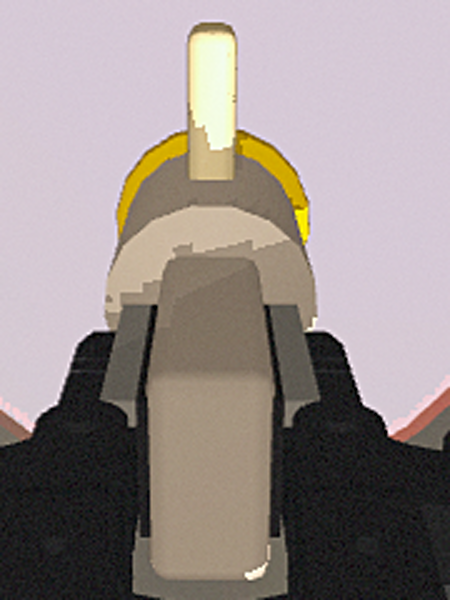

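The blade hasn't slipped in the grip: the grip edges sit at y≈375 and 578, as before. The hub covers the collar, and 31 N net against a 10.4 N spring means it is on the stop.

```bash
python3 -c "
from h import *
print(robot.sign_off())"
```

```text
the job is handed in; nothing more can be done
None
```

I handed the job in at about 10.6 s of the 42 s allowed: the dough blade is meshed on the spindle and, by force and height, pressed fully home on the collar, still gripped at about 74 N; sign-off returned no verdict.

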